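# Clear the press bed and close up its support blocks

## Task

Pick up the bench brush and with it sweep the three scrap pieces out of the gap between the two press blocks, off the front of the bed into the yellow chip tray, keeping the gripper's own fingers off the scrap; then lay the brush back on the grey mat and let go. Only then push the loose striped block with the bare fingers across the bed until its long side butts flush against the bolted block, with no gap left and the ends about level. Do not shift the spanner, the oil bottle or the bearing.

Things in the scene. Friction and masses are not known exactly. Their poses are not given: they have to be found in the camera images.
- press: blue bench press, fixed. Origin at bench level (z 0) below the middle of the pressing area; x points away from its front (the robot's side), y along its width. Bed: top 45 mm up, x -55 to +70 mm. Two uprights 500 mm high, inner faces at y +-215 mm, x -35 to +25 mm
- crosshead (a point): middle of the underside of the press's blue crosshead, a fixed bar hanging low over the bed between the uprights: 70 mm deep (x -40 to +30 mm of the press), 200 mm above the bed top. An upright gripper does not fit below it: come in from the front with the tool tilted
- tray (a point): middle of the floor of the yellow chip tray fixed to the front of the press, 5 mm above the bench: inside 136 (x) x 232 (y) mm, x -191 to -55 mm of the press, rim 20 mm above the bench; its back wall is the 45 mm high front face of the bed
- fixed_block: dark steel support block with two brass bolt heads, bolted to the press bed, 90 (x) x 50 (y) x 40 mm high; origin under its middle, on the bed top; the bolt heads stand 5 mm proud. It may be to the left or the right of the loose block
- loose_block: loose aluminium support block with an orange stripe along its top, 90 (x) x 50 (y) x 40 mm high, about 0.5 kg, standing on the bed 75 to 105 mm clear of the fixed block; origin under its middle
- scrap1: copper-coloured scrap piece 24 x 18 x 18 mm on the press bed in the gap between the blocks; origin at its centre
- scrap2: copper-coloured scrap piece 24 x 18 x 18 mm on the press bed in the gap between the blocks; origin at its centre
- scrap3: copper-coloured scrap piece 24 x 18 x 18 mm on the press bed in the gap between the blocks; origin at its centre
- mat: grey rubber mat 300 (x) x 200 (y) x 3 mm on the bench, fixed; origin under its middle
- brush: bench brush, bristles down, lying on the mat. Origin under the handle's middle, level with the bristle tips; x points to the head. Wooden handle: x -95 to +90 mm, 22 mm wide, 20 mm thick, its middle 36 mm above the bristle tips; a foot at its tail (x -95 to -79 mm) reaches down to bristle-tip level. Orange and black head, stiff: x 90 to 124 mm, 54 mm wide, 48 mm high
- spanner: steel open-ended spanner 170 mm long lying on the grey mat beside the brush (bystander); origin under its middle
- oil: white oil bottle 60 mm across, 170 mm high, red cap (bystander); origin under its middle
- bearing: steel ring bearing 52 mm across, 16 mm thick, lying on the bench beside the chip tray (bystander); origin under its middle

How it is judged:
By the outcome, as a careful person would: the job done as asked, in the order asked, and still so for the second after the job is handed in, with the robot touching nothing.
It also fails if it takes over 72 s, if anything falls off the work surface, if the arm or the gripper's body presses on something with over 40 N, if the wrist force passes 120 N, or if a joint passes its speed limit or range.

## Robot

A 6-joint arm with a two-finger parallel gripper is mounted at the origin on the work surface. World frame = base frame: x ahead of the robot, y to its left, z up, the work surface at z = 0. Lengths are in m, angles in rad, forces in N, time in s.
With the tool pointing down it reaches from about 0.275 to 0.75 m from the base axis. Payload 10.2 kg.
Tool frame: the origin (TCP) lies midway between the tips of the shut fingers; the grasp point (between the pads) lies 19 mm behind it (env.hold_point_z is the distance from the TCP to the grasp point, in m); z points along the fingers, y is the line along which they close (so a half turn about z gives the same grasp; the last joint's range is limited). The gripper opens to 85 mm and grips with 20 to 120 N. Pads are 22 mm wide; open, the fingers measure 114 mm over their backs; the gripper's body (76 mm by 85 mm) begins 54 mm behind the grasp point. The pads swing forward as they close: fully open they stand 13 mm farther back than shut.
Start: joints at [-0.223, 0.313, 1.498, -0, 1.331, -0.223], TCP at [0.525, -0, 0.231] pointing down, gripper open.
Joint ranges: [-2.94, 2.94], [-0.97, 2.17], [0.19, 2.56], [-1.23, 4.37], [0.02, 3.11], [-2.88, 2.88]. Speed limits (rad/s): [2.39, 2.39, 3.01, 3.14, 3.14, 3.14].

## Interface

Orientations are given as a unit quaternion [x, y, z, w].
In Python, from bench import env, kinematics, monitor, eyes, job gives the robot as it stands. The module is installed in compiled form; this text tells all that it offers. Calls block until the motion is done:
- env.reach(position, orientation): joint-space move of the TCP to a pose.
- env.movel(position, velocity=0.15, frame=None, guard=None): straight line of the TCP; frame=None keeps the orientation; velocity is the mean speed in m/s. With guard (N) it stops when the force on the tool has changed by that much, and returns True; else False.
- env.set_joints(angles): joint-space move.
- env.release() and env.close_gripper(effort=None): open the fingers fully, or close them until they stop; effort is the grip in N (None keeps the last).
- env.hold(seconds).
- kinematics.ik(position, orientation): joint angles nearest the present ones, or None.
- monitor.sense(): the state.
- eyes.grab_frame(name): name is "scene" or "side" or "wrist"; returns a dict with "frame" (400x640x3 uint8, red, green, blue), "mtx" (3x3 intrinsics, pixels), "view" (4x4, takes a point from world to camera coordinates). Camera axes: x right, y down, z forward; pixel columns grow to the right and rows downward; lengths in m; the calibration is good to about 2 mm. A picture is of the moment at which its call begins. There is no depth.
A pose or a line that the arm cannot do raises env.MotionError and nothing moves.
- job.hand_in(): hands the job in; it is judged then, once.
The state is a dict: "clock": time; "joints": joint angles; "qvel": joint speeds; "joint_efforts": joint torques, N m; "position": TCP position; "ee_rot": TCP orientation; "contact_force": force on the tool from outside, world axes, zero at the start; "ft_torque": the same for the moment, N m; "finger_gap": opening from 0.0 (shut) to 1.0 (fully open); "gripper_force": force on a finger pad.
Only numpy, scipy, OpenCV 4.12 (cv2) and the standard library are available. Lean on these libraries where they do the work, as an engineer would, in place of code of your own. Each camera call takes 0.05 s, during which the arm holds its last target. There are 200 camera calls.

## Working session

There is one attempt and no reset: what is moved stays moved. The work goes in short steps, each a Python script; the robot and the scene stay as the last script left them, time stands still between calls to the robot, and variables do not carry over. Pictures are saved under pics/ and viewed, at most 12 in all, crops included, and the job is handed in when it is done.

```bash
mkdir -p pics; ls; python3 - <<'E'
from bench import env, kinematics, monitor, eyes, job
import cv2,numpy as np
for n in("scene","side"):
    f=eyes.grab_frame(n); cv2.imwrite(f"pics/{n}0.png",f["frame"][:,:,::-1])
    np.savez(f"pics/{n}0.npz",**f)
    V=np.linalg.inv(f["view"]);print(n,V[:3,3].round(3),V[:3,2].round(2),f["mtx"][0,0])
print(monitor.sense()["ee_rot"],env.hold_point_z,monitor.sense()["clock"])
E
```

```text
pics
scene [1.322 0.671 1.143] [-0.56 -0.5  -0.67] 501.56936513429497
side [ 0.076 -1.031  0.983] [ 0.32  0.73 -0.61] 512.1471185504482
[ 7.07102212e-01  7.07111110e-01 -3.09026753e-04 -4.93837168e-04] 0.0187 0.1
```

View pics/scene0.png

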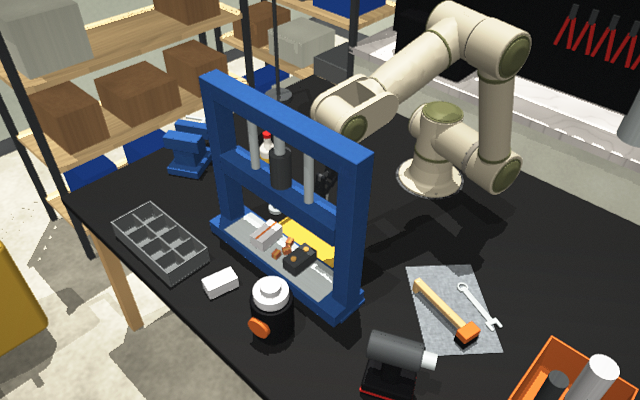

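View pics/side0.png

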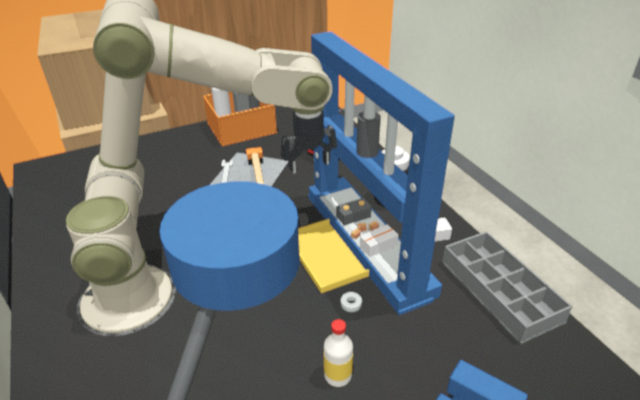

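Scene view (from behind the press): loose striped block at about (265,233), dark fixed block at (300,258), scrap between them. The brush is on the mat, head at (467,333) and tail at (418,283), with the spanner at (480,305). Side view: tray (330,255), bearing (351,301), oil (338,360). I'll enlarge for detail.

```bash
python3 - <<'E'
import cv2,numpy as np
s=cv2.imread("pics/scene0.png");d=cv2.imread("pics/side0.png")
def c(im,x,y,w,h): 
    return cv2.resize(im[y:y+h,x:x+w],(400,300),interpolation=cv2.INTER_CUBIC)
top=np.hstack([c(s,200,190,168,126),c(s,400,255,120,90)])
bot=np.hstack([c(d,290,170,160,120),c(d,210,130,80,60)])
cv2.imwrite("pics/comp.png",np.vstack([top,bot]))
E
```

```text
(no output)
```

View pics/comp.png

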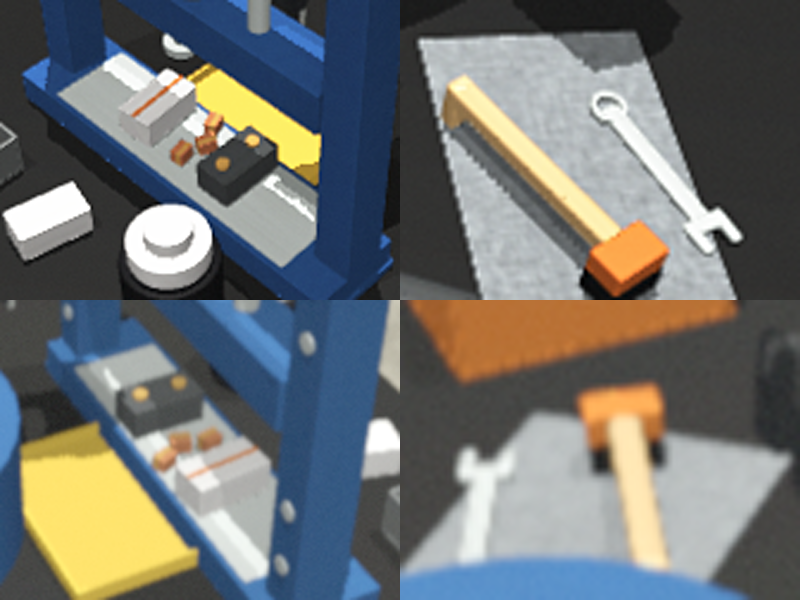

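The composite shows the loose block at crop (158,110), scraps at (180,152), (205,143) and (213,122), and the fixed block with brass bolts at (222,163) and (253,140). The brush tail is at crop (460,85) and the head at (628,255), with the spanner beside it.

```bash
cat > h.py <<'E'
import cv2,numpy as np
def ray(f,u,v):
    V=np.linalg.inv(f["view"]);d=V[:3,:3]@np.linalg.inv(f["mtx"])@[u,v,1.];return V[:3,3],d/np.linalg.norm(d)
def onz(f,u,v,z):
    o,d=ray(f,u,v);return o+d*(z-o[2])/d[2]
def tri(f,p,g,q):
    (a,d),(b,e)=ray(f,*p),ray(g,*q)
    s=np.linalg.lstsq(np.c_[d,-e],b-a,rcond=None)[0]
    A,B=a+s[0]*d,b+s[1]*e;return (A+B)/2,np.linalg.norm(A-B)
E
python3 - <<'E'
from bench import eyes
import cv2,numpy as np
from h import *
S=dict(np.load("pics/scene0.npz"));D=dict(np.load("pics/side0.npz"))
f=eyes.grab_frame("wrist");np.savez("pics/wrist0.npz",**f);cv2.imwrite("pics/wrist0.png",f["frame"][:,:,::-1])
def blobs(F,lo,hi,nm,box):
    hsv=cv2.cvtColor(F["frame"],cv2.COLOR_RGB2HSV);m=cv2.inRange(hsv,lo,hi)
    k=np.zeros_like(m);x,y,w,h=box;k[y:y+h,x:x+w]=m[y:y+h,x:x+w]
    n,_,st,c=cv2.connectedComponentsWithStats(k)
    for i in range(1,n):
        if st[i,4]>8: print(nm,c[i].round(1),st[i])
blobs(S,(3,110,60),(25,255,255),"scene orange",(200,190,168,126))
blobs(D,(3,100,60),(22,255,255),"side orange",(330,180,80,80))
blobs(S,(3,110,60),(14,255,255),"scene head",(400,255,120,100))
blobs(D,(3,110,60),(14,255,255),"side head",(240,145,40,40))
blobs(S,(24,150,60),(35,255,255),"scene tray",(200,190,168,126))
s=lambda x,y:(200+x*.42,190+y*.42)
d=lambda x,y:(290+x*.4,170+(y-300)*.4)
for nm,p,q in [("bolt1",s(222,163),d(179,382)),("bolt2",s(253,140),d(140,393)),
 ("stripe near-scene end",s(136,116),d(258,447)),("stripe far end",s(179,83),d(190,471)),
 ("loose top corner scene-near/right",s(155,122),d(247,438))]:
    print(nm,*tri(S,p,D,q))
m=lambda x,y:(400+(x-400)*.3,255+y*.3)
print("tail",onz(S,*m(460,82),.049),"head top ctr",onz(S,*m(628,248),.051))
print("mat corners",[onz(S,*m(*p),.003).round(3) for p in((418,38),(637,33),(736,298))])
print("bedrear",[onz(S,*s(*p),.045).round(3) for p in((58,93),(283,265))])
print("trayrim",[onz(D,*d(*p),.02).round(3) for p in((197,550),(100,425),(75,597))])
print("bear",onz(D,351,301,.008),"oil",onz(D,338,383,0))
print("spanner",onz(S,*m(607,105),.006),onz(S,*m(715,235),.006))
E
```

```text
scene orange [284.8 221. ] [278 217  17  13  65]
scene orange [266.  229.6] [255 221  22  18  44]
scene orange [306. 229.] [299 224  15  11  15]
scene orange [323.  240.6] [315 235  17  12  17]
scene orange [287.8 245.7] [282 236  14  19 127]
scene orange [315.  251.4] [309 245   9  13  21]
scene orange [305.5 249. ] [303 247   6   5  26]
scene orange [333.9 249.6] [333 246   2   9  10]
scene orange [275.9 253.6] [272 249   9  10  64]
scene orange [293.3 258.4] [291 256   6   6  29]
scene orange [329.4 261.7] [323 257  11  11  68]
side orange [361.  202.6] [359 201   5   5  21]
side orange [345.8 207.1] [343 205   6   5  23]
side orange [373.2 225.3] [370 222   8   8  47]
side orange [358.5 230. ] [352 224  14  14 104]
scene head [465.5 336.3] [455 328  26  16 142]
side head [254.2 152.2] [245 146  18  14  78]
scene tray [308.2 239.6] [283 220  51  41 774]
bolt1 [ 0.67452542 -0.02009955  0.0864927 ] 0.00011775797913722473
bolt2 [ 0.62396559 -0.0190698   0.0874481 ] 0.0010626733532308416
stripe near-scene end [ 0.69394623 -0.15435307  0.08387172] 0.00556060038142858
stripe far end [ 0.61332494 -0.15738979  0.0824811 ] 0.00319584110727047
loose top corner scene-near/right [ 0.68815851 -0.13285155  0.08342976] 0.014502356423135942
tail [0.46549827 0.26432513 0.049     ] head top ctr [0.51324354 0.4532862  0.051     ]
mat corners [array([0.414, 0.191, 0.003]), array([0.271, 0.331, 0.003]), array([0.46 , 0.529, 0.003])]
bedrear [array([ 0.711, -0.287,  0.045]), array([0.709, 0.112, 0.045])]
trayrim [array([ 0.594, -0.208,  0.02 ]), array([0.595, 0.023, 0.02 ]), array([ 0.45 , -0.212,  0.02 ])]
bear [ 0.50637268 -0.27329212  0.008     ] oil [ 0.37441828 -0.46049356  0.        ]
spanner [0.36481398 0.35549367 0.006     ] [0.4204669 0.4891597 0.006    ]
```

View pics/wrist0.png

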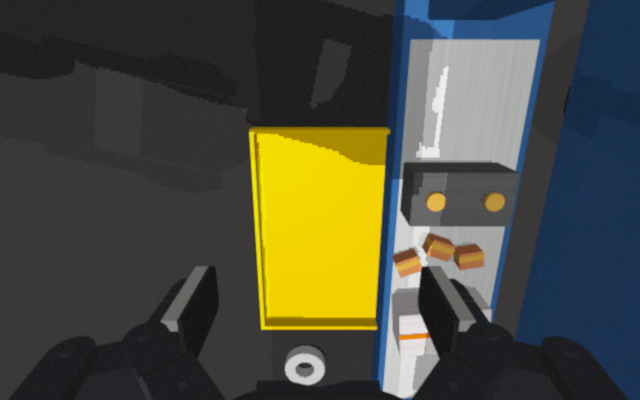

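Wrist view (up = +y, right = +x) shows the tray between (262,130) and (388,328), the brass bolts at (436,202) and (494,202), scraps at (406,263), (437,247) and (469,257), and the loose block partly hidden behind a finger at (400-490, 290-350).

```bash
python3 - <<'E'
from bench import kinematics
import cv2,numpy as np
from h import *
W=dict(np.load("pics/wrist0.npz"));S=dict(np.load("pics/scene0.npz"));D=dict(np.load("pics/side0.npz"))
V=np.linalg.inv(W["view"]);print("cam",V[:3,3].round(3),V[:3,2].round(2))
P=lambda n,z,*pts:print(n,[onz(W,*p,z)[:2].round(4).tolist() for p in pts])
P("bolts",.09,(436,202),(494.5,202))
P("tray rim",.02,(250,128),(389,129),(377,328),(264,328))
P("bed plate rear/front edge",.045,(540,40),(518,165),(493,290),(411,40),(401,165))
P("fixed top front/back at near edge(-y)",.085,(410,196),(516,196),(518,172),(404,163))
P("loose stripe front end",.085,(401,337),(429,334))
P("loose top corner",.085,(400,315),(398,350))
hsv=cv2.cvtColor(W["frame"],cv2.COLOR_RGB2HSV);m=cv2.inRange(hsv,(3,100,50),(18,255,255));m[:225]=0;m[285:]=0
n,l,st,c=cv2.connectedComponentsWithStats(m)
for i in range(1,n):
    if st[i,4]>40:
        x,y,w,h,_=st[i];print("scrap",onz(W,*c[i],.056).round(3),"x",onz(W,x,y,.054)[:2].round(3),onz(W,x+w,y+h,.054)[:2].round(3))
for nm,p,q in[("head",(465.5,336.3),(254.2,152.2)),("sc",(275.9,253.6),(373.2,225.3))]:print(nm,*tri(S,p,D,q))
# brush handle (wood) axis in scene at handle-top z .049
hs=cv2.cvtColor(S["frame"],cv2.COLOR_RGB2HSV);m=cv2.inRange(hs,(14,50,120),(26,200,255));k=np.zeros_like(m);k[255:345,400:500]=m[255:345,400:500]
n,l,st,c=cv2.connectedComponentsWithStats(k);i=1+st[1:,4].argmax();r=cv2.minAreaRect(np.argwhere(l==i)[:,::-1].astype(np.float32))
b=cv2.boxPoints(r);print(r,[onz(S,*p,.043)[:2].round(3).tolist() for p in b])
E
```

```text
cam [0.525 0.083 0.373] [-0.   -0.32 -0.95]
bolts [[0.6253, -0.0184], [0.6751, -0.0184]]
tray rim [[0.457, 0.0344], [0.595, 0.0335], [0.5962, -0.2056], [0.4592, -0.2059]]
bed plate rear/front edge [[0.714, 0.1124], [0.7153, 0.003], [0.7137, -0.1353], [0.6039, 0.1123], [0.6038, 0.0029]]
fixed top front/back at near edge(-y) [[0.604, -0.0147], [0.6954, -0.0146], [0.6932, 0.0067], [0.5965, 0.0144]]
loose stripe front end [[0.6076, -0.1634], [0.6352, -0.1597]]
loose top corner [[0.6047, -0.1372], [0.6058, -0.1795]]
scrap [ 0.661 -0.084  0.056] x [ 0.629 -0.065] [ 0.695 -0.105]
scrap [ 0.613 -0.09   0.056] x [ 0.6   -0.082] [ 0.628 -0.102]
scrap [ 0.619 -0.104  0.056] x [ 0.606 -0.097] [ 0.634 -0.114]
head [0.51803396 0.45757239 0.03382884] 0.011202007792648008
sc [ 0.67533793 -0.09037346  0.05438219] 0.002511476497077812
((443.69842529296875, 307.6751403808594), (81.15892028808594, 15.967134475708008), 41.423667907714844) [[0.501, 0.257], [0.445, 0.253], [0.485, 0.471], [0.536, 0.47]]
```

```bash
cat >> h.py <<'E'
from scipy.spatial.transform import Rotation as R
def grot(head,tilt=0.):
    "tool down, closing across brush heading (rad), camera to tail side, body leaning to tail by tilt"
    return (R.from_euler('z',head)*R.from_euler('y',tilt)*R.from_quat([0,1,0,0])).as_quat()
E
python3 - <<'E'
from bench import env,kinematics,monitor,eyes
import cv2,numpy as np
from h import *
q=grot(np.radians(77),.25);print(R.from_quat(q).as_matrix()[:,2])  # should point toward heading & down
if R.from_quat(q).as_matrix()[1,2]<0: print("sign wrong")
else: pass
p=[.4745,.29,.20]
print(kinematics.ik(p,grot(np.radians(77))))
env.reach(p,grot(np.radians(77)));s=monitor.sense();print(s["clock"],s["joints"])
f=eyes.grab_frame("wrist");np.savez("pics/wrist1.npz",**f);cv2.imwrite("pics/wrist1.png",f["frame"][:,:,::-1])
E
```

```text
[-0.05565378 -0.24106301 -0.96891242]
sign wrong
[ 3.37902712e-01  4.05959448e-01  1.44994766e+00 -4.44089210e-16
  1.28568555e+00 -2.57679714e+00]
2.175 [ 3.37374574e-01  4.05915906e-01  1.44991047e+00 -7.17727562e-05
  1.28563549e+00 -2.57624520e+00]
```

View pics/wrist1.png

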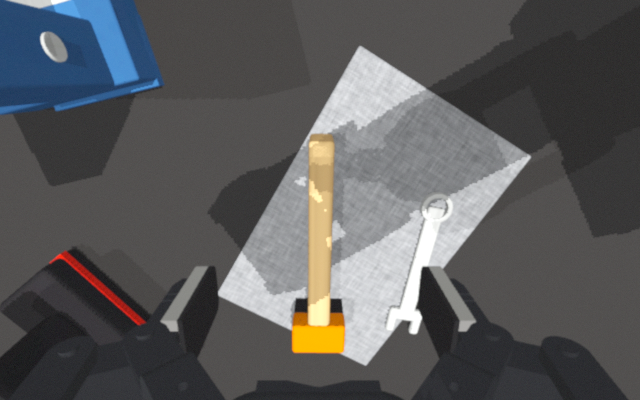

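The wrist view shows the brush lined up with the image: tail end at (321,137), head at (319,333), spanner ring at (436,207). The fingers will clear the spanner near the tail.

```bash
sed -i "s/'y',tilt/'y',-tilt/" h.py; python3 - <<'E'
from bench import env,kinematics,monitor,eyes
import cv2,numpy as np
from h import *
W=dict(np.load("pics/wrist1.npz"))
t=onz(W,321,137,.049);h0=onz(W,318.5,314,.049);h1=onz(W,318.5,352,.03)
d=h0-t;hd=np.arctan2(d[1],d[0]);u=d/np.linalg.norm(d)
print(t,h0,np.degrees(hd),np.linalg.norm(d))
print("head width",np.linalg.norm(onz(W,292,330,.05)-onz(W,345,330,.05)),"mat",[onz(W,*p,.003)[:2].round(3) for p in((360,46),(530,155),(366,365),(220,295))],"ring",onz(W,436,207,.006))
o=t+.095*u; g=o-.065*u; tilt=np.radians(12)
q=grot(hd,tilt);z=R.from_quat(q).as_matrix()[:,2];print("toolz",z,"grip",g)
H=np.array([g[0],g[1],.003+.036]);tcp=H+z*env.hold_point_z
np.savez("grasp.npz",tcp=tcp,hd=hd,g=g,q=q,o=o)
print(np.asarray(tcp),kinematics.ik(tcp,q))
env.reach(tcp-z*.09,q);print(env.movel(tcp,.12,guard=15))
s=monitor.sense();print(s["position"],s["contact_force"])
env.close_gripper(100);s=monitor.sense();print(s["finger_gap"],s["gripper_force"],s["clock"],s["position"])
env.movel(tcp+[0,0,.08],.12)
s=monitor.sense();print(s["finger_gap"],s["contact_force"],s["ft_torque"],s["clock"],s["joints"])
f=eyes.grab_frame("wrist");np.savez("pics/wrist2.npz",**f);cv2.imwrite("pics/wrist2.png",f["frame"][:,:,::-1])
f=eyes.grab_frame("scene");np.savez("pics/scene2.npz",**f);cv2.imwrite("pics/scene2.png",cv2.resize(f["frame"][180:380,300:540,::-1],None,fx=3,fy=3))
E
```

```text
[0.46398886 0.2551476  0.049     ] [0.50541992 0.42536908 0.049     ] 76.32048107178468 0.17519099085077683
head width 0.05327376981216653 mat [array([0.414, 0.192]), array([0.27 , 0.326]), array([0.474, 0.544]), array([0.615, 0.41 ])] ring [0.3669732  0.35776361 0.006     ]
toolz [ 0.04916921  0.20201401 -0.9781476 ] grip [0.47108358 0.28429661 0.049     ]
[0.47200305 0.28807428 0.02070864] [ 0.24836789  0.57531789  1.74407418  0.27531234  0.74211814 -2.85054694]
False
[0.4724903  0.28828516 0.02152546] [ 0.35313419 -0.98469012  0.15911593]
0.24168369073662807 98.18842649459839 4.2 [0.47222303 0.28803537 0.02110903]
0.23555398612795037 [-0.62217722  0.53941414 -1.74774719] [-0.27171264  0.03872641 -0.03315156] 5.0167 [ 0.24834646  0.44719989  1.69378618  0.23361181  0.91636862 -2.78918542]
```

View pics/scene2.png

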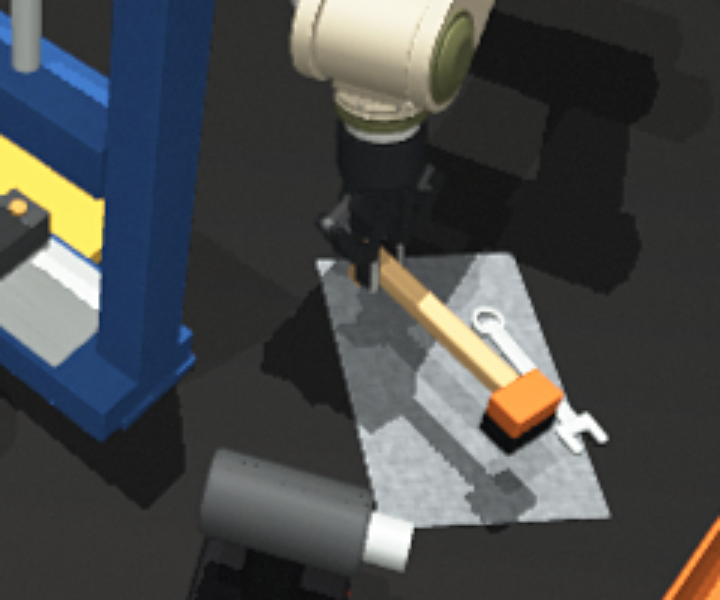

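The brush is lifted level, with its head at crop (525,405), and the spanner is undisturbed. I'll measure the head position in the hand.

```bash
python3 - <<'E'
import numpy as np,cv2
from h import *
G=np.load("grasp.npz");g=G["g"];hd=float(G["hd"]);u=np.array([np.cos(hd),np.sin(hd),0]);n=np.array([-u[1],u[0],0])
for nm,zt,z0 in(("wrist1",.051,.0),("wrist2",.131,.08)):
    W=dict(np.load(f"pics/{nm}.npz"));hs=cv2.cvtColor(W["frame"],cv2.COLOR_RGB2HSV)
    m=cv2.inRange(hs,(5,200,120),(20,255,255));m[:250]=0;m=cv2.morphologyEx(m,cv2.MORPH_OPEN,np.ones((5,5)))
    cnt=max(cv2.findContours(m,0,2)[0],key=cv2.contourArea);x,y,w,h=cv2.boundingRect(cnt);b=cv2.boxPoints(cv2.minAreaRect(cnt))
    print(nm,x,y,w,h,b.round(0).tolist())
    for p in((x,y+h),(x+w,y+h)):
        P=onz(W,*p,zt)-g;print("along",P@u,"lat",P@n)
E
```

```text
wrist1 294 313 13 14 [[294.0, 313.0], [306.0, 313.0], [306.0, 326.0], [294.0, 326.0]]
along 0.15940053366657192 lat -0.02429760567126652
along 0.15925702356608393 lat -0.011319479834053937Traceback (most recent call last):
  File "<stdin>", line 7, in <module>
ValueError: max() iterable argument is empty
```

```bash
python3 - <<'E'
import numpy as np,cv2
from h import *
G=np.load("grasp.npz");g=G["g"];hd=float(G["hd"]);u=np.array([np.cos(hd),np.sin(hd),0]);n=np.array([-u[1],u[0],0])
W=dict(np.load("pics/wrist1.npz"));S=dict(np.load("pics/scene2.npz"))
c=W["frame"].astype(int)
print("col319 rows R>G+60:",[r for r in range(290,370) if c[r,300,0]-c[r,300,2]>100][::5], "tail rows",[ (r,*c[r,321]) for r in range(128,152,3)])
for nm,p,z in(("far top",(319,352),.051),("near bottom bristle",(297,298),.003),("tail top",(321,145),.049),("tailbottom",(321,135),.003),("tailbot.049",(321,135),.049)):
    P=onz(W,*p,z)-g;print(nm,"along",P@u,"lat",P@n)
s=lambda x,y:(300+x/3,180+y/3)
for nm,p in(("nearL",(487,405)),("nearR",(533,369)),("farR",(562,393))):
    P=onz(S,*s(*p),.131)-g;print(nm,"along",P@u,"lat",P@n)
E
```

```text
col319 rows R>G+60: [313, 318, 323, 328, 333, 338, 343, 348] tail rows [(128, np.int64(215), np.int64(217), np.int64(220)), (131, np.int64(208), np.int64(210), np.int64(213)), (134, np.int64(178), np.int64(152), np.int64(114)), (137, np.int64(179), np.int64(149), np.int64(100)), (140, np.int64(169), np.int64(139), np.int64(93)), (143, np.int64(222), np.int64(190), np.int64(132)), (146, np.int64(240), np.int64(207), np.int64(145)), (149, np.int64(246), np.int64(213), np.int64(151))]
far top along 0.19012563694742574 lat 0.0010425122996845296
near bottom bristle along 0.15885367458247038 lat -0.023975055458484856
tail top along -0.023311722640713232 lat 9.45985084874739e-05
tailbottom along -0.024505567244720874 lat 0.00047535660076659676
tailbot.049 along -0.03165685371730101 lat -2.343441846361198e-05
nearL along 0.1662449938527274 lat -0.03722848873103073
nearR along 0.1611999670731201 lat 0.021109933811987374
farR along 0.1912015428880843 lat 0.02325314921491809
```

```bash
cat >> h.py <<'E'
T=np.radians(12);Q0=grot(0,T);Z0=R.from_quat(Q0).as_matrix()[:,2]
GH=.160   # grip -> near head face along the brush
def tcp_for(face,y,tips): # brush heading 0
    return np.array([face-GH,y,tips+.036])+Z0*.0187
E
python3 - <<'E'
from bench import env,kinematics,monitor,eyes
import cv2,numpy as np
from h import *
print(Z0)
q30=grot(np.radians(30),T);Y=-.0885
a=[.37,.16,.17];b=tcp_for(.535,Y,.085)
print(kinematics.ik(a,q30),kinematics.ik(b,Q0),b,kinematics.ik(tcp_for(.698,Y,.085),Q0))
env.reach(a,q30);env.reach(b,Q0)
print(monitor.sense()["clock"],monitor.sense()["joints"].round(2) if hasattr(monitor.sense()["joints"],"round") else monitor.sense()["joints"])
f=eyes.grab_frame("scene");g=eyes.grab_frame("side")
np.savez("pics/scene3.npz",**f);np.savez("pics/side3.npz",**g)
c=lambda im,x,y,w,h:cv2.resize(im[y:y+h,x:x+w,::-1],(400,400),interpolation=cv2.INTER_CUBIC)
cv2.imwrite("pics/c3.png",np.hstack([c(f["frame"],220,170,130,130),c(g["frame"],290,150,130,130)]))
E
```

```text
[ 0.20791169  0.         -0.9781476 ]
[ 0.05241636 -0.00562049  2.06337276  0.12075727  0.90022414 -2.1083674 ] [-0.61691349  0.08726042  2.18423528  0.18624257  0.70703099 -2.31961364] [ 0.37888795 -0.0885      0.10270864] [-0.41542506  0.40564913  1.75059248  0.11761296  0.7967367  -2.06053445]
6.8583 [-0.61  0.09  2.18  0.19  0.71 -2.32]
```

View pics/c3.png

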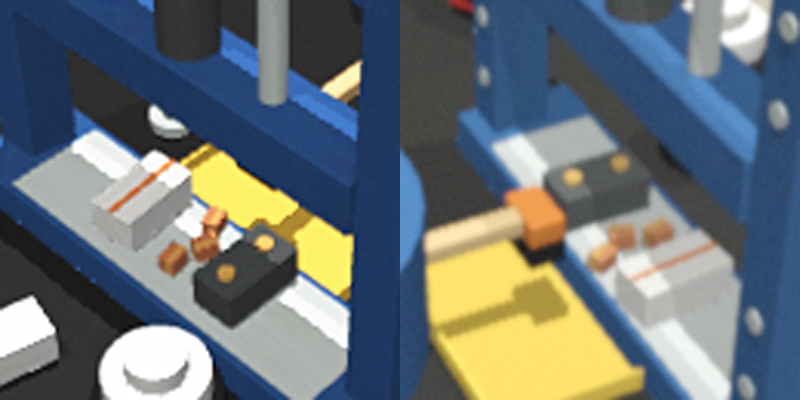

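The brush is aligned in front of the gap: head at crop (535,225) in the side view, with the scraps at (602,257), (622,235) and (658,232). Next I'll enter over the scrap, lower behind it, and sweep.

```bash
python3 - <<'E'
from bench import env,kinematics,monitor,eyes
import cv2,numpy as np
from h import *
Y=-.0885
def st(n):
    s=monitor.sense();print(n,s["clock"],np.round(s["position"],4),np.round(s["contact_force"],1),round(s["finger_gap"],3))
print(env.movel(tcp_for(.699,Y,.085),.2,guard=12));st("in")
print(env.movel(tcp_for(.699,Y,.0475),.08,guard=6));st("down")
p=monitor.sense()["position"];z=max(p[2],tcp_for(0,0,.0475)[2])
e=tcp_for(.56,Y,.0475);e[2]=z+.0005
print(env.movel(e,.09,guard=25));st("swept")
f=eyes.grab_frame("scene");g=eyes.grab_frame("side")
np.savez("pics/scene4.npz",**f);np.savez("pics/side4.npz",**g)
c=lambda im,x,y,w,h:cv2.resize(im[y:y+h,x:x+w,::-1],(400,400),interpolation=cv2.INTER_CUBIC)
cv2.imwrite("pics/c4.png",np.hstack([c(f["frame"],220,170,130,130),c(g["frame"],290,150,130,130)]))
E
```

```text
False
in 7.925 [ 0.5422 -0.0881  0.1025] [-0.7  0.1 -1.4] 0.237
False
down 8.5417 [ 0.543  -0.0886  0.0655] [-0.9 -0.4 -1.1] 0.236
False
swept 10.2333 [ 0.4042 -0.0885  0.066 ] [ 0.1  0.7 -1.2] 0.239
```

View pics/c4.png

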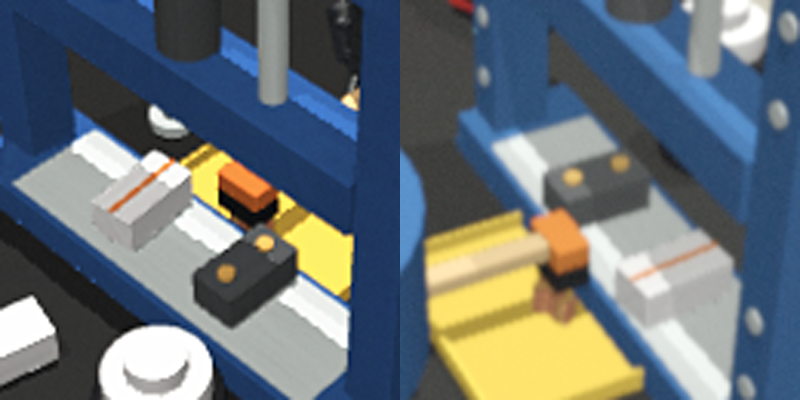

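The bed and gap are clear, and the scraps lie in the tray under the head at crop (555,300). Now I'll take the brush back to the mat.

```bash
python3 - <<'E'
from bench import env,kinematics,monitor,eyes
import cv2,numpy as np
from h import *
def st(n):
    s=monitor.sense();print(n,s["clock"],np.round(s["position"],4),np.round(s["contact_force"],1),round(s["finger_gap"],3))
G=np.load("grasp.npz");q=G["q"];tcp=G["tcp"].copy();z=R.from_quat(q).as_matrix()[:,2]
p=tcp_for(.555,-.0885,.12);env.movel(p,.2);st("up")
env.reach([.37,.16,.17],grot(np.radians(30),T))
g=eyes.grab_frame("side");f=eyes.grab_frame("scene")
env.reach(tcp+[0,0,.08],q);env.movel(tcp+[0,0,.012],.15);
print(env.movel(tcp-[0,0,.001],.04,guard=5));st("down")
env.release();st("rel");p=np.array(monitor.sense()["position"]);env.movel(p-z*.12,.2);st("off")
w=eyes.grab_frame("wrist")
np.savez("pics/scene5.npz",**f);np.savez("pics/side5.npz",**g);np.savez("pics/wrist5.npz",**w)
c=lambda im,x,y,w,h:cv2.resize(im[y:y+h,x:x+w,::-1],(400,300),interpolation=cv2.INTER_CUBIC)
cv2.imwrite("pics/c5.png",np.vstack([np.hstack([c(f["frame"],240,190,112,84),c(g["frame"],290,200,112,84)]),np.hstack([c(w["frame"],0,0,640,400),c(eyes.grab_frame("scene")["frame"],390,240,140,105)])]))
E
```

```text
up 10.8417 [ 0.3987 -0.0883  0.1371] [ 1.   0.1 -1.5] 0.239
True
down 13.6167 [0.4724 0.2881 0.0211] [-1.9 -1.3  5.9] 0.239
rel 14.2667 [0.4718 0.288  0.0205] [-0.3 -0.1 -0.5] 0.994
off 15.0167 [0.4654 0.2637 0.1369] [-1.9 -0.5 -1. ] 1.002
```

View pics/c5.png

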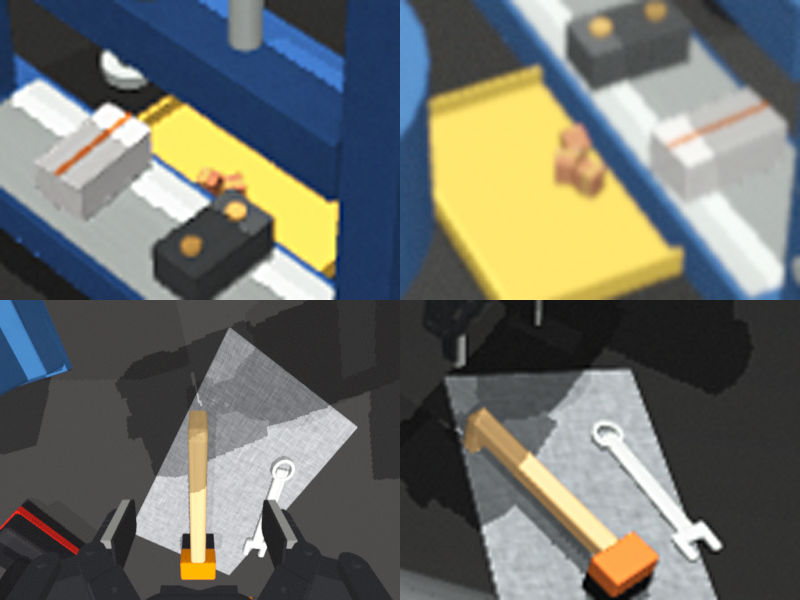

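All three scraps are in the tray (crop 580,165). The brush is back on the mat at its old place, and the spanner hasn't moved. Now I'll measure the loose block by its stripe and check the tilted pushing pose.

```bash
python3 - <<'E'
from bench import env,kinematics,monitor
import cv2,numpy as np
from h import *
for nm,box,sc in(("scene5",(250,215,30,26),1),("side5",(360,225,50,25),1),("scene0",(250,215,30,26),1)):
    F=dict(np.load(f"pics/{nm}.npz"));im=F["frame"].astype(int);m=((im[...,0]-im[...,2]>45)).astype(np.uint8)
    k=np.zeros_like(m);x,y,w,h=box;k[y:y+h,x:x+w]=m[y:y+h,x:x+w]
    n,l,st,c=cv2.connectedComponentsWithStats(k,connectivity=8);i=1+st[1:,4].argmax()
    pts=np.array([onz(F,p[1],p[0],.085)[:2] for p in np.argwhere(l==i)])
    A=np.c_[pts[:,0],np.ones(len(pts))];s,b=np.linalg.lstsq(A,pts[:,1],rcond=None)[0]
    print(nm,st[i],"x",pts[:,0].min().round(4),pts[:,0].max().round(4),"mean",pts.mean(0).round(4),"yaw",np.degrees(s).round(1))
for nm,ps in(("scene5",[(190,244-0,.09),(235,210,.09)]),("side5",[(600,27,.09),(655,11,.09)])):
    F=dict(np.load(f"pics/{nm}.npz"));o=(240,190) if nm=="scene5" else (290-112,200)
    print(nm,"bolts",[onz(F,o[0]+a*.28,o[1]+b*.28,z)[:2].round(4).tolist() for a,b,z in ps])
q=grot(0,np.radians(45));print(R.from_quat(q).as_matrix()[:,2])
for p in([.46,-.225,.12],[.667,-.225,.058],[.667,-.11,.058]):print(p,kinematics.ik(p,q))
E
```

```text
scene5 [255 221  22  18  52] x 0.6032 0.6947 mean [ 0.6499 -0.1611] yaw 5.4
side5 [365 228  28  13  49] x 0.6051 0.6943 mean [ 0.6502 -0.1599] yaw 5.5
scene0 [255 221  22  18  52] x 0.6032 0.6947 mean [ 0.6499 -0.1611] yaw 5.4
scene5 bolts [[0.6763, -0.0182], [0.6261, -0.0181]]
side5 bolts [[0.622, -0.0238], [0.6711, -0.025]]
[ 0.70710678  0.         -0.70710678]
[0.46, -0.225, 0.12] [-1.00793631  0.25020098  2.17765091  1.28196357  0.67367909  2.66265858]
[0.667, -0.225, 0.058] None
[0.667, -0.11, 0.058] [-0.45772279  0.60712476  1.80882735  1.58766214  0.31784423  2.78864967]
```

```bash
python3 - <<'E'
from bench import kinematics
import numpy as np
from h import *
for t in(35,40,45,50,60):
  for az in(-20,-10,0,10):
    for roll in(0,90,180,270):
      q=(R.from_quat(grot(np.radians(az),np.radians(t)))*R.from_euler('z',roll,degrees=True)).as_quat()
      r=[kinematics.ik(p,q) for p in([.48,-.225,.13],[.66,-.225,.058],[.66,-.16,.058],[.66,-.105,.058])]
      if all(x is not None for x in r): print(t,az,roll,*[np.round(x,2) for x in(r[1],r[3])])
E
```

```text
35 -20 0 [-0.54  0.64  1.64  0.39  0.28 -2.1 ] [-0.33  0.59  1.72 -0.06  0.22 -1.5 ]
35 -20 90 [-0.54  0.64  1.64  0.39  0.28 -0.53] [-0.33  0.59  1.72 -0.06  0.22  0.07]
35 -20 180 [-0.54  0.64  1.64  0.39  0.28  1.04] [-0.33  0.59  1.72 -0.06  0.22  1.64]
35 -10 90 [-0.58  0.64  1.63  0.67  0.37 -0.97] [-0.38  0.59  1.73  0.49  0.25 -0.64]
35 -10 180 [-0.58  0.64  1.63  0.67  0.37  0.6 ] [-0.38  0.59  1.73  0.49  0.25  0.93]
35 -10 270 [-0.58  0.64  1.63  0.67  0.37  2.17] [-0.38  0.59  1.73  0.49  0.25  2.5 ]
35 0 90 [-0.62  0.65  1.61  0.78  0.49 -1.25] [-0.43  0.59  1.72  0.76  0.35 -1.09]
35 0 180 [-0.62  0.65  1.61  0.78  0.49  0.32] [-0.43  0.59  1.72  0.76  0.35  0.48]
35 0 270 [-0.62  0.65  1.61  0.78  0.49  1.89] [-0.43  0.59  1.72  0.76  0.35  2.06]
35 10 90 [-0.66  0.67  1.57  0.81  0.62 -1.44] [-0.47  0.61  1.7   0.85  0.47 -1.34]
35 10 180 [-0.66  0.67  1.57  0.81  0.62  0.13] [-0.47  0.61  1.7   0.85  0.47  0.23]
35 10 270 [-0.66  0.67  1.57  0.81  0.62  1.7 ] [-0.47  0.61  1.7   0.85  0.47  1.8 ]
40 -20 90 [-0.54  0.63  1.7   0.79  0.17 -0.94] [-0.33  0.59  1.78 -0.1
[... 3847 characters left out ...]
.96  2.74  0.55  0.23]
60 0 0 [-0.71  0.71  1.83  1.99  0.67  2.21] [-0.5   0.66  1.95  2.35  0.62  2.  ]
60 0 90 [-0.71  0.71  1.83  1.99  0.67 -2.5 ] [-0.5   0.66  1.95  2.35  0.62 -2.71]
60 0 180 [-0.71  0.71  1.83  1.99  0.67 -0.93] [-0.5   0.66  1.95  2.35  0.62 -1.14]
60 0 270 [-0.71  0.71  1.83  1.99  0.67  0.64] [-0.5   0.66  1.95  2.35  0.62  0.43]
60 10 0 [-0.77  0.73  1.76  1.73  0.79  2.32] [-0.57  0.67  1.91  2.02  0.71  2.15]
60 10 90 [-0.77  0.73  1.76  1.73  0.79 -2.39] [-0.57  0.67  1.91  2.02  0.71 -2.56]
60 10 180 [-0.77  0.73  1.76  1.73  0.79 -0.82] [-0.57  0.67  1.91  2.02  0.71 -0.99]
60 10 270 [-0.77  0.73  1.76  1.73  0.79  0.75] [-0.57  0.67  1.91  2.02  0.71  0.58]
```

```bash
python3 - <<'E'
from bench import env,kinematics,monitor,eyes
import cv2,numpy as np
from h import *
def st(n):
    s=monitor.sense();print(n,round(s["clock"],2),np.round(s["position"],4),np.round(s["contact_force"],1),round(s["finger_gap"],3))
q=(R.from_quat(grot(0,np.radians(50)))*R.from_euler('z',90,degrees=True)).as_quat()
print(np.round(kinematics.ik([.40,.0,.25],q),2),np.round(R.from_quat(q).as_matrix()[:,0],2))
env.close_gripper(60);env.reach([.40,.0,.25],q);st("wp")
env.reach([.49,-.225,.15],q);st("pre")
print(env.movel([.55,-.225,.09],.2,guard=10),env.movel([.662,-.225,.062],.15,guard=10));st("in")
print(env.movel([.662,-.15,.062],.08,guard=15));st("mid")
print(env.movel([.662,-.097,.062],.04,guard=18));st("pushed")
f=eyes.grab_frame("scene");g=eyes.grab_frame("side")
np.savez("pics/scene6.npz",**f);np.savez("pics/side6.npz",**g)
c=lambda im,x,y,w,h:cv2.resize(im[y:y+h,x:x+w,::-1],(400,400),interpolation=cv2.INTER_CUBIC)
cv2.imwrite("pics/c6.png",np.hstack([c(f["frame"],230,180,110,110),c(g["frame"],310,160,110,110)]))
E
```

```text
[-0.61 -0.44  2.39  0.88  0.6  -1.2 ] [-0.  1. -0.]
wp 17.32 [4.002e-01 1.000e-04 2.502e-01] [-0.3  0.4  0.2] 0.0
pre 18.34 [ 0.4902 -0.2241  0.1502] [1.4 0.  0.5] 0.0
False False
in 19.83 [ 0.6615 -0.2251  0.0623] [ 0.3 -0.2 -0.8] 0.002
False
mid 20.93 [ 0.662  -0.1498  0.0619] [0.5 0.2 0.3] 0.002
True
pushed 21.93 [ 0.6624 -0.1074  0.0624] [ 0.  -4.3  1.3] 0.003
```

View pics/c6.png

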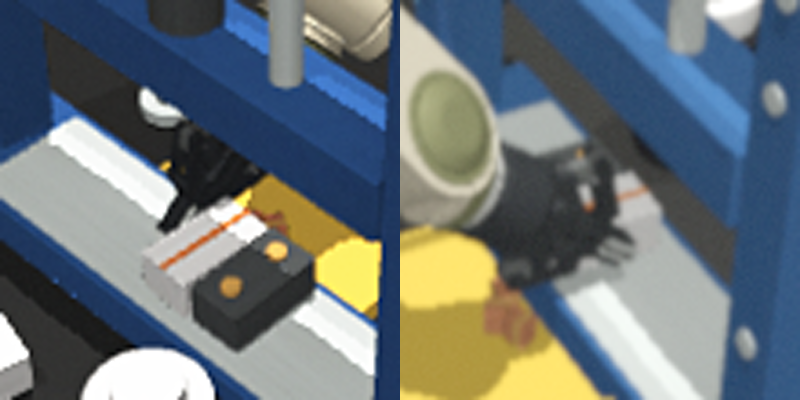

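The loose block has reached the fixed one (stripe crop (165,268) to (248,212)). I'll push again to seat it, then retreat and measure the stripe angle.

```bash
cat > m.py <<'E'
from h import *
def stripe(F,box):
    im=F["frame"].astype(int);m=((im[...,0]-im[...,2]>45)&(im[...,1]-im[...,2]<60)).astype(np.uint8)
    k=np.zeros_like(m);x,y,w,h=box;k[y:y+h,x:x+w]=m[y:y+h,x:x+w]
    n,l,st,c=cv2.connectedComponentsWithStats(k,connectivity=8);i=1+st[1:,4].argmax()
    pts=np.array([onz(F,p[1],p[0],.085)[:2] for p in np.argwhere(l==i)])
    s,b=np.polyfit(pts[:,0],pts[:,1],1)
    print(st[i],"x",pts[:,0].min().round(4),pts[:,0].max().round(4),"mean",pts.mean(0).round(4),"yaw",np.degrees(s).round(1))
E
python3 - <<'E'
from bench import env,monitor,eyes
from m import *
def st(n):
    s=monitor.sense();print(n,round(s["clock"],2),np.round(s["position"],4),np.round(s["contact_force"],1))
stripe(dict(np.load("pics/scene6.npz")),(270,235,30,22))
print(env.movel([.662,-.095,.062],.03,guard=25));st("push2")
stripe(eyes.grab_frame("scene"),(270,235,30,22))
p=np.array(monitor.sense()["position"]);env.movel([.662,p[1]-.03,.062],.1);st("off")
env.movel([.53,p[1]-.03,.12],.2);env.movel([.42,p[1]-.03,.2],.25);st("out")
f=eyes.grab_frame("scene");g=eyes.grab_frame("side");np.savez("pics/scene7.npz",**f);np.savez("pics/side7.npz",**g)
stripe(f,(270,235,30,22));stripe(g,(345,200,50,35))
c=lambda im,x,y,w,h:cv2.resize(im[y:y+h,x:x+w,::-1],(400,400),interpolation=cv2.INTER_CUBIC)
cv2.imwrite("pics/c7.png",np.hstack([c(f["frame"],255,215,64,64),c(g["frame"],325,180,80,80)]))
E
```

```text
[274 237  26  17  50] x 0.6029 0.6967 mean [ 0.6527 -0.072 ] yaw -3.7
True
push2 22.32 [ 0.6627 -0.1075  0.0628] [-0.2 -6.   1.9]
[274 239  22  15  46] x 0.6187 0.6967 mean [ 0.6599 -0.0724] yaw -2.9
off 22.82 [ 0.6618 -0.1369  0.0617] [-0.1 -0.3 -0.4]
out 24.38 [ 0.4206 -0.1378  0.1998] [ 1.2  0.3 -0.5]
[274 241  19  13  42] x 0.6305 0.6967 mean [ 0.6635 -0.0726] yaw -2.6
[349 211  29  10  38] x 0.6065 0.6958 mean [ 0.6513 -0.0714] yaw -2.2
```

View pics/c7.png

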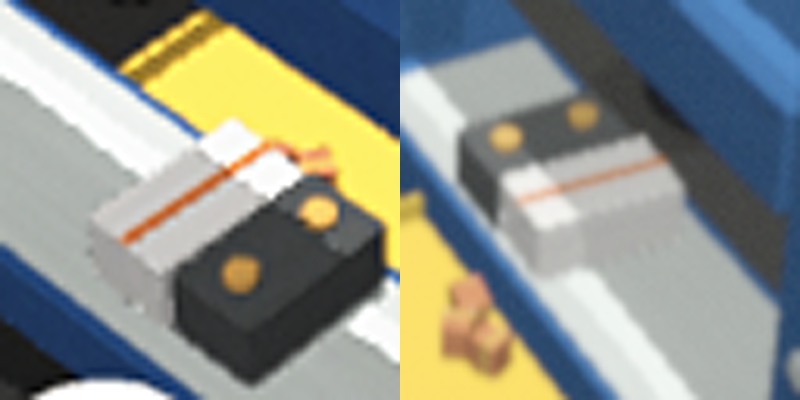

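The loose block's front end touches, but the stripe angle is about -2 to -3°, so a small gap may remain at the rear end. I'll push nearer the rear end (+x) to square it.

```bash
python3 - <<'E'
from bench import env,monitor,eyes,kinematics
from m import *
def st(n):
    s=monitor.sense();print(n,round(s["clock"],2),np.round(s["position"],4),np.round(s["contact_force"],1))
print(kinematics.ik([.695,-.1,.062],monitor.sense()["ee_rot"]))
env.movel([.53,-.137,.12],.2);env.movel([.695,-.137,.062],.15,guard=10);st("in")
print(env.movel([.695,-.09,.062],.03,guard=22));st("push rear")
stripe(eyes.grab_frame("scene"),(265,230,35,27))
env.movel([.695,-.125,.062],.1)
env.movel([.672,-.125,.062],.1);print(env.movel([.672,-.09,.062],.03,guard=22));st("push mid")
env.movel([.672,-.137,.062],.1);env.movel([.53,-.137,.12],.2);env.movel([.42,-.137,.2],.25);st("out")
f=eyes.grab_frame("scene");g=eyes.grab_frame("side");np.savez("pics/scene8.npz",**f);np.savez("pics/side8.npz",**g)
stripe(f,(265,230,35,27));stripe(g,(345,200,50,35))
c=lambda im,x,y,w,h:cv2.resize(im[y:y+h,x:x+w,::-1],(400,400),interpolation=cv2.INTER_CUBIC)
cv2.imwrite("pics/c8.png",np.hstack([c(f["frame"],255,215,64,64),c(g["frame"],335,190,64,64)]))
E
```

```text
[-0.42310964  0.64558819  1.77932566  1.90308825  0.32860372 -2.19693992]
in 26.63 [ 0.6946 -0.1371  0.0622] [ 0.   0.3 -0.1]
True
push rear 27.66 [ 0.6952 -0.1077  0.0622] [-0.1 -3.6  1.5]
[275 242  18  13  39] x 0.6313 0.6974 mean [ 0.666  -0.0702] yaw 0.1
True
push mid 29.12 [ 0.672  -0.1077  0.0619] [-0.1 -3.2  1.1]
out 31.18 [ 0.4206 -0.1373  0.1998] [ 1.7 -0.5 -0.3]
[275 242  18  13  38] x 0.6313 0.6974 mean [ 0.6662 -0.0701] yaw -0.3
[349 210  29  11  41] x 0.6065 0.6981 mean [ 0.651  -0.0698] yaw 0.6
```

View pics/c8.png

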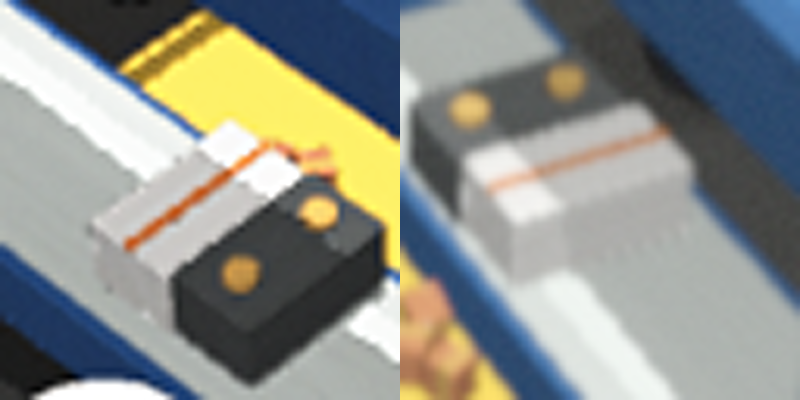

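The stripe angle is now about 0°. Both pushes stopped at the same y, and the faces meet with no visible gap and the ends level within about 1-2 mm. The arm is clear, so I'll hand in.

```bash
python3 -c "
from bench import job
print(job.hand_in())"
```

```text
the job is handed in; nothing more can be done
None
```

The job is handed in, with no verdict returned: all three scraps were swept into the tray with the brush, the brush is back on the mat, and the loose block was then pushed flush and level against the bolted block, with the spanner, oil bottle and bearing never approached by the arm, about 31 s on the robot's clock.

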